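Divert and pour inspected parts down the sorting chute

TASK

The inspected gear and flange in the pan have to go into the blue parts bin: swing the chute's flap all the way over, against its stop, so that the exit over the calculator is closed and the exit with the bin is open. Carry the pan level, as its bridge handle allows, set it down squarely on the chute's loading shelf with its mouth close up to the slide and let go; then take it again by the bar at its tail, tip it until both parts have slid right through and lie in the bin clear of the chute, and leave the empty pan lying flat on the shelf as before. Do not handle the parts themselves, and leave the calculator, micrometer, spray bottle and V-block where they are.

Things in the scene. Friction and masses are not known exactly. Their poses are not given: they have to be found in the camera images.
- chute: Diverter chute, fixed on the bench; aluminium and steel. Origin on the bench under the front edge of its loading shelf; x points down the slide, y left of that run, z up. The slide starts at x = 0 and slopes down at 0.56 rad, 96 mm wide inside, walls 45 mm high; it widens to 208 mm and two exits side by side, each 90 mm wide, centred at y = +55 and -55 mm, ending at x = 170, 75 mm above the bench.
- shelf_front (a point): Middle of the front edge of the chute's loading shelf, on its flat top face, 184 mm above the bench; axes as the chute's. The shelf runs from here 177 mm back to -x, 140 mm wide, with 12 mm high side rails, inner faces at y = +-66 mm. The slide's walls begin here and their ends (y = +-48 to 52 mm) face the shelf.
- flap_hinge (a point): Point of the flap's hinge axis on the slide's floor, at chute x = 114, y = 0, z = 110 mm, axes as the chute's. The axis lies in the chute's xz plane, normal to the slide: it points up and leans by 0.56 rad from vertical towards chute +x.
- flap (a joint): Steel flap, 100 mm long, 41 mm high, hinged at the nose of the divider between the exits, free end up the slide. 0 = middle, stops at -0.54 and +0.54 rad. Positive: free end on the chute's -y side, closing the -y exit and opening the +y exit; negative the reverse. Stays where left (friction about 0.06 Nm); counts as over beyond 0.46.
- flap_knob (a point): Centre of the black ball knob, 26 mm in diameter, on a thin stem on the flap; 55 mm from the hinge axis and 86 mm off the slide. It can be pinched from above or pushed sideways. With the flap in the middle it lies at about chute x = 112, y = 0, z = 212 mm.
- pan: Open-mouthed aluminium pan, 170 x 86 mm, walls 30 mm high, floor 3 mm; loose, 0.75 kg loaded. Origin at the centre of its underside; x points out of the mouth (at x = 85), z up. Ears at the mouth, out to y = +-56, butt on the ends of the slide's walls. Bridge handle: black flat bar across y over the middle, at x = -10, 12 mm thick in x, 93 mm long, z = 57 to 75 mm. Starts loaded on the bench.
- pan_mouth (a point): Middle of the pan's front lower edge, at pan x = 85, z = 0 mm. Axes as the pan's. The pan tips about this edge.
- pan_tail (a point): Middle of the tipping bar behind the pan: round, 10 mm in diameter, 68 mm long along pan y, at pan x = -105, z = 55 mm; taken from above it turns between the fingers while the pan is tipped. About 0.66 rad of tip empties the pan.
- spur_gear: Steel spur gear, 63 mm across, 22 mm high with its hub, 0.19 kg, lying flat in the pan at the tail end. Origin at the centre of its underside.
- flange: Turned steel flange, 68 mm across, 26 mm high with its hub, 0.26 kg, lying flat in the pan towards the mouth. Origin at the centre of its underside.
- parts_bin: Open blue plastic bin, 100 (x) x 140 (y) x 45 mm, fixed under one of the two exits, its y axis along the chute's run. Origin at the centre of its underside.
- calculator: Black desk calculator, 148 x 107 x 37 mm, lying under the other exit. Bystander. Origin at the centre of its underside.
- micrometer: Micrometer with green frame, 50 x 137 x 13 mm, lying on the bench. Bystander. Origin at the centre of its underside.
- spray_bottle: Spray bottle, 59 x 65 x 176 mm, standing beside the chute on its -y side. Bystander. Origin at the centre of its underside.
- v_block: Steel V-block, 34 x 45 x 34 mm, standing on the bench beyond the tail of the pan. Bystander. Origin at the centre of its underside.
Mind the look-alikes: they are no part of the job. There is more than one size of the pan; the job needs the larger.

How it is judged:
On the way, in this order (a step that is already met when the one before it is completed fails the run):
1. the pan lies released, flat and square on the loading shelf, mouth close up to the slide, both parts still in it, with the flap already over to the side that opens the bin's exit (x of pan_mouth in the frame of shelf_front between -0.025 and 0.006 m and y of pan_mouth in the frame of shelf_front between -0.015 and 0.015 m and z of pan_mouth in the frame of shelf_front between -0.004 and 0.005 m and angle between pan's own z axis and vertical below 0.05 rad and angle between the x axis of pan and the x axis of chute, either way round below 0.15 rad and linear speed of pan below 0.02 m/s and contact force between the fingers and pan below 0.2 N and x of spur_gear in the frame of pan between -0.085 and 0.08 m and y of spur_gear in the frame of pan between -0.04 and 0.04 m and z of spur_gear in the frame of pan between -0.002 and 0.02 m and x of flange in the frame of pan between -0.085 and 0.08 m and y of flange in the frame of pan between -0.04 and 0.04 m and z of flange in the frame of pan between -0.002 and 0.02 m and ((y of parts_bin in the frame of chute above 0 m and value of joint flap above 0.46 rad) or (not (y of parts_bin in the frame of chute above 0 m) and value of joint flap below -0.46 rad))), for 0.2 s.
2. the pan is held at its tail bar and tipped on the shelf, its mouth still at the slide (angle between pan's own z axis and vertical above 0.4 rad and distance between pan_mouth and shelf_front below 0.04 m and distance between the grasp point and pan_tail below 0.04 m and contact force between the fingers and pan above 0.2 N).
At the end, for the whole second after the job is handed in: Gear and flange at rest in the blue bin, clear of the chute; flap over by more than 0.46 rad, opening the bin's exit; empty pan released on the loading shelf, flat within 0.05 rad, square within 0.15 rad, mouth at most 25 mm behind the shelf's front edge and 15 mm off its middle (x of spur_gear in the frame of parts_bin between -0.05 and 0.05 m and y of spur_gear in the frame of parts_bin between -0.07 and 0.07 m and z of each of spur_gear, flange in the frame of parts_bin below 0.06 m and contact force between chute and spur_gear below 0.05 N and linear speed of each of spur_gear, flange, pan below 0.02 m/s and x of flange in the frame of parts_bin between -0.05 and 0.05 m and y of flange in the frame of parts_bin between -0.07 and 0.07 m and contact force between chute and flange below 0.05 N and x of pan_mouth in the frame of shelf_front between -0.025 and 0.006 m and y of pan_mouth in the frame of shelf_front between -0.015 and 0.015 m and z of pan_mouth in the frame of shelf_front between -0.004 and 0.005 m and angle between pan's own z axis and vertical below 0.05 rad and angle between the x axis of pan and the x axis of chute, either way round below 0.15 rad and contact force between the fingers and pan below 0.2 N and ((y of parts_bin in the frame of chute above 0 m and value of joint flap above 0.46 rad) or (not (y of parts_bin in the frame of chute above 0 m) and value of joint flap below -0.46 rad))); the robot touches nothing.
It fails at once if the calculator is shifted by more than 15 mm (distance of calculator from where it was at the start of the episode above 0.015 m).
It fails at once if the micrometer is shifted by more than 15 mm (distance of micrometer from where it was at the start of the episode above 0.015 m).
It fails at once if the spray bottle is shifted by more than 15 mm (distance of spray_bottle from where it was at the start of the episode above 0.015 m).
It fails at once if the V-block is shifted by more than 15 mm (distance of v_block from where it was at the start of the episode above 0.015 m).
It fails at once if the fingers handle the gear or the flange (contact force between the fingers and spur_gear above 2 N or contact force between the fingers and flange above 2 N).
It also fails if it takes over 64 s, if anything falls off the work surface, if the arm or the gripper's body presses on something with over 40 N, if the wrist force passes 120 N, or if a joint passes its speed limit or range.

ROBOT

A 7-joint arm with a two-finger parallel gripper is mounted at the origin on the work surface; the furniture and walls round the work are solid. World frame = base frame: x ahead of the robot, y to its left, z up, the work surface at z = 0. Lengths are in m, angles in rad, forces in N, time in s.
With the tool pointing down it reaches from about 0.425 to 1.025 m from the base axis. Payload 3.6 kg.
Tool frame: the origin (TCP) lies between the finger pads; the fingertips stand 19 mm ahead of it and the grasp point (between the pads) is the TCP; z points along the fingers, y is the line along which they close (so a half turn about z gives the same grasp; the last joint's range is limited). The gripper opens to 85 mm and grips with 20 to 120 N. Pads are 22 mm wide; open, the fingers measure 114 mm over their backs; the gripper's body (76 mm by 85 mm) begins 54 mm behind the grasp point. The pads swing forward as they close: fully open they stand 13 mm farther back than shut.
Start: joints at [1.127, 0.591, 0.048, 1.609, -0.033, 0.943, -0.034], TCP at [0.248, -0.681, 0.25] pointing down, gripper open.
Joint ranges: [-2.69, 2.69], [-0.47, 2.24], [-1.27, 1.36], [0.19, 2.51], [-1.53, 4.68], [0.08, 2.07], [-3.09, 3.09]. Speed limits (rad/s): [2.57, 2.57, 3.14, 3.14, 3.14, 3.14, 3.14].

INTERFACE

Orientations are given as a 3x3 rotation matrix whose columns are the frame's x, y, z axes.
In Python, from plant import observe, capture, camera_model, hand_in, recognise, regions_of gives the robot as it stands.
- The arm moves only by the tool send_rows, never from a script. Its argument "steps" is a list of rows, each a list of 3 entries, a list of its own where there are three numbers: the shift along the tool's x, y, z in cm, then the turn about the tool's z in degrees, then the closure, from -1 (fully open) to 1 (shut), so that 0 is half open. A call has 1 to 20 rows; each row is the pose to reach, as a shift and turn from the pose commanded when the call began, along the tool's axes at that moment; what a row does not reach only later rows make up. A row lasts 1/8 s, in which the tool goes at most 62.5 mm and 10.7 degrees, less where a joint would pass 70% of its speed; a pose out of reach is approached as far as the arm can. A call with a gripper value outside its range is refused whole. The fingers move at their own pace and stop on an object; the grip force is fixed at half the most. Time passes only in rows, so rows that repeat a pose let the fingers close. It gives the time, the measured TCP pose, the force, the opening and the grip force at its end, in the units of the state.
- observe(): the state, without advancing time (a new reading comes with each control period).
- capture(name): name is "side" or "top" or "wrist"; returns (picture, depth): 480x640x3 uint8, red, green, blue; 480x640 float32, m along the optical axis (not along the pixel's ray), 0 where there is no reading.
- camera_model(name): a dict with "fx", "fy", "cx", "cy" (pixels), "R" (3x3) and "t" (3): a world point X has camera coordinates R X + t; the wrist camera has in their place "mount" (4x4, takes a point from camera to tool coordinates, whose origin is the TCP and whose axes are the flange's). Camera axes: x right, y down, z forward; pixel columns grow to the right and rows downward; lengths in m; the calibration is good to about 2 mm. The wrist camera is an equidistant fisheye: a pixel r from the principal point sees the ray r / f radians off the axis. A picture is of the moment at which its call begins: read the wrist's pose just before it. camera_model takes no time and is no camera call.
- hand_in(): hands the job in; it is judged then, once.
Trained networks look in the newest picture that a camera, given by its name, has taken for a name from the list of things; names that differ only in an ending like _2 or _b are one class to them, and where a whole thing is asked for, a point or a joint stands for the part that bears it (a point fixed in the world has none). Each returns a list of dicts, best first, with "score" (0 to 1); they miss things now and then, are a little off and sometimes report something else, mostly with a low value. They report only what shows in the picture. A call takes as long as a camera call. They do not tell look-alikes from the thing itself.
- recognise(name, camera): "xyz" ([x, y, z] in m, in world coordinates, good to about 4 mm: the middle of the surface that is visible of it).
- regions_of(name, camera): "region" (480x640 bool, what is visible of it).
The state is a dict: "time": time; "joint_positions": joint angles; "qd": joint speeds; "joint_efforts": joint torques, N m; "eef_pos": TCP position; "tool_rot": TCP orientation; "wrist_force": force on the tool from outside, world axes, zero at the start; "moment": the same for the moment, N m; "gripper_width": finger opening in m; "grip_force": force on a finger pad.
Only numpy, scipy, OpenCV 4.12 (cv2) and the standard library are available. Lean on these libraries where they do the work, as an engineer would, in place of code of your own. Each camera call takes 0.05 s, during which the arm holds its last target. There are 200 camera calls.

## Working session

There is one attempt and no reset: what is moved stays moved. The work goes in short steps, Python scripts to look and compute and a tool call to move; the robot and the scene stay as the last step left them, time stands still between calls to the robot, and variables do not carry over. Pictures are saved under pics/ and viewed, at most 10 in all, crops included, and the job is handed in when it is done.

Besides the shell and the picture viewer there is one more tool, called after ">>>" as a command line: name --argument value ..., lists and objects as JSON in quotes. send_rows: Moves the arm, as the interface text tells. Its arguments: {"type":"object","properties":{"steps":{"type":"array"}},"required":["steps"]}

```bash
mkdir -p pics; ls; cat > h.py <<'E'
import numpy as np, cv2
from plant import observe, capture, camera_model, hand_in, recognise, regions_of
def cloud(cam,depth,mask=None):
    m=camera_model(cam); v,u=np.nonzero((depth>0)&(mask if mask is not None else True))
    z=depth[v,u]; P=np.c_[(u-m['cx'])/m['fx']*z,(v-m['cy'])/m['fy']*z,z]
    return (P-m['t'])@np.array(m['R'])
def pix(cam,X):
    m=camera_model(cam); c=np.array(m['R'])@X+m['t']; return np.round([m['fx']*c[0]/c[2]+m['cx'],m['fy']*c[1]/c[2]+m['cy']])
def totool(X):
    s=observe(); return 100*np.array(s['tool_rot']).T@(np.array(X)-s['eef_pos'])
E
python3 - <<'E'
from h import *
s=observe(); print(s['time'],s['eef_pos'],np.round(s['tool_rot'],3))
for c in ['top','side']:
    p,d=capture(c); cv2.imwrite(f'pics/{c}0.png',p[...,::-1]); np.save(f'{c}d.npy',d)
    for n in ['chute','flap_knob','pan','pan_tail','spur_gear','flange','parts_bin','calculator','micrometer','spray_bottle','v_block']:
        print(c,n,[(round(r['score'],2),np.round(r['xyz'],3).tolist(),pix(c,np.array(r['xyz'])).tolist()) for r in recognise(n,c)][:4])
E
```

```text
pics
0.0 [ 0.24818249 -0.68033873  0.24911207] [[ 0.939  0.343 -0.001]
 [ 0.343 -0.939  0.002]
 [-0.    -0.002 -1.   ]]
top chute [(0.95, [0.637, -0.135, 0.176], [378.0, 185.0])]
top flap_knob [(0.57, [0.643, -0.226, 0.175], [419.0, 183.0])]
top pan [(0.91, [0.441, -0.072, 0.005], [346.0, 272.0]), (0.57, [0.481, 0.363, 0.002], [173.0, 257.0])]
top pan_tail [(0.81, [0.437, -0.071, 0.006], [346.0, 274.0]), (0.59, [0.486, 0.366, 0.004], [172.0, 255.0]), (0.16, [0.457, -0.032, 0.012], [330.0, 266.0])]
top spur_gear [(0.68, [0.457, -0.032, 0.015], [330.0, 266.0])]
top flange [(0.82, [0.433, -0.104, 0.01], [359.0, 275.0])]
top parts_bin [(0.68, [0.564, -0.369, 0.0], [463.0, 223.0])]
top calculator [(0.9, [0.678, -0.38, 0.032], [470.0, 177.0])]
top micrometer [(0.69, [0.374, -0.303, 0.008], [439.0, 299.0]), (0.65, [0.434, -0.106, 0.009], [360.0, 275.0])]
top spray_bottle [(0.68, [0.452, -0.261, 0.122], [430.0, 268.0])]
top v_block [(0.51, [0.454, 0.118, 0.026], [270.0, 267.0])]
side chute [(0.8, [0.646, -0.209, 0.138], [370.0, 304.0])]
side flap_knob [(0.6, [0.643, -0.25, 0.169], [369.0, 307.0]), (0.18, [0.459, -0.285, 0.103], [273.0, 336.0])]
side pan [(0.85, [0.444, -0.069, 0.026], [282.0, 292.0]), (0.74, [0.492, 0.354, 0.011], [320.0, 201.0])]
side pan_tail [(0.98, [0.442, -0.07, 0.024], [282.0, 292.0]), (0.84, [0.487, 0.358, 0.007], [318.0, 202.0])]
side spur_gear [(0.57, [0.452, -0.05, 0.016], [287.0, 290.0])]
side flange [(0.56, [0.445, -0.091, 0.017], [282.0, 301.0])]
side parts_bin [(0.61, [0.563, -0.351, 0.0], [322.0, 401.0])]
side calculator [(0.79, [0.675, -0.386, 0.024], [379.0, 413.0])]
side micrometer [(0.58, [0.375, -0.313, 0.008], [232.0, 375.0])]
side spray_bottle [(0.67, [0.457, -0.284, 0.104], [272.0, 335.0])]
side v_block [(0.65, [0.458, 0.104, 0.021], [298.0, 249.0]), (0.2, [0.639, -0.252, 0.169], [367.0, 307.0])]
```

```bash
python3 - <<'E'
import cv2
a=cv2.imread('pics/top0.png'); cv2.imwrite('pics/top0c.png',cv2.resize(a[120:340,130:520],None,fx=2.05,fy=2.05,interpolation=cv2.INTER_CUBIC))
a=cv2.imread('pics/side0.png'); cv2.imwrite('pics/side0c.png',cv2.resize(a[160:460,190:510],None,fx=2,fy=2,interpolation=cv2.INTER_CUBIC))
E
```

```text
(no output)
```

View pics/top0c.png

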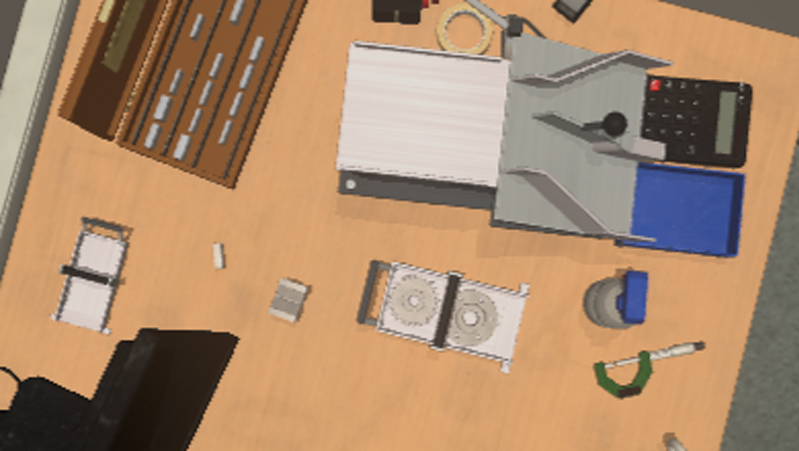

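View pics/side0c.png

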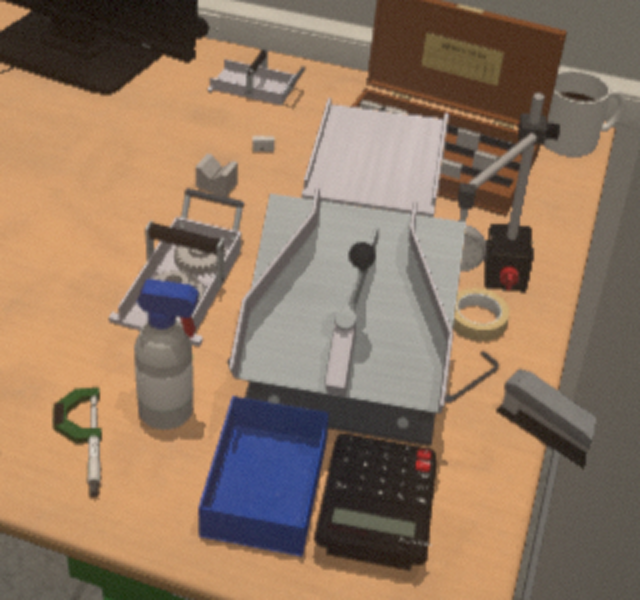

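The loaded larger pan is at top pixel (346,272), with the handle at about (348,272). The empty look-alike, a smaller pan, is at (173,257). The chute runs towards world -y. The bin at (463,223) is on its -y side (world +x is up in the picture), and the calculator at (470,177) is on its +y side. So the flap has to go negative, free end towards the calculator side.

```bash
cat > fit.py <<'E'
from h import *
def rect(P):
    (c,(w,h),a)=cv2.minAreaRect((P[:,:2]*1000).astype(np.float32)); return np.round(c,1),round(w,1),round(h,1),round(a,2)
E
python3 - <<'E'
from fit import *
for c in ['top','side']:
    P=cloud(c,np.load(c+'d.npy'))
    near=(abs(P[:,0]-.66)<.15)&(P[:,1]>-.35)&(P[:,1]<.18)
    Q=P[near&(abs(P[:,2]-.184)<.004)&(P[:,1]>-.12)]; print(c,'shelf',len(Q),rect(Q),Q[:,2].mean(),np.percentile(Q[:,:2],[0.5,99.5],axis=0))
    Q=P[near&(abs(P[:,2]-.195)<.004)&(P[:,1]>-.12)]; print('rails',len(Q),rect(Q))
    K=P[(abs(P[:,0]-.65)<.06)&(P[:,1]<-.15)&(P[:,1]>-.30)&(P[:,2]>.195)];print('knob',len(K),K.mean(0),K.min(0),K.max(0))
    pn=(abs(P[:,0]-.44)<.09)&(abs(P[:,1]+.06)<.14)
    H=P[pn&(P[:,2]>.068)&(P[:,2]<.082)];print('handle',len(H),rect(H),H.mean(0))
    T=P[pn&(P[:,2]>.045)&(P[:,2]<.066)&(P[:,1]>-.01)];print('tail',len(T),rect(T),T.mean(0)) if len(T) else 0
    F=P[pn&(P[:,2]>.026)&(P[:,2]<.036)];print('walls',len(F),rect(F))
    # slope plane profile
    S=P[near&(P[:,1]<-.11)&(abs(P[:,0]-.64)<.03)&(P[:,2]<.19)];
    for y in np.arange(-.09,-.26,-.01):
        s=P[near&(abs(P[:,1]-y)<.003)&(abs(P[:,0]-.66)<.035)]; print(round(y,2),np.round(np.median(s[:,2]),4) if len(s) else None,end='; ')
    print()
E
```

```text
top shelf 3933 (array([641.7, -39.9]), 179.3, 167.1, 82.83) 0.184126821125307 [[ 0.58508046 -0.11880762]
 [ 0.72930418  0.04996152]]
rails 276 (array([657.8, -36.6]), 160.5, 140.5, 83.77)
knob 204 [ 0.64845894 -0.21067723  0.21313354] [ 0.59001977 -0.25453362  0.19509098] [ 0.69700663 -0.15000389  0.22784175]
handle 196 (array([444. , -70.2]), 15.0, 92.4, 77.05) [ 0.44352566 -0.07034181  0.07489535]
tail 142 (array([466. ,  18.8]), 16.2, 75.5, 77.8) [0.46673835 0.02073686 0.05759475]
walls 295 (array([442.4, -76.7]), 175.7, 86.0, 76.06)
-0.09 0.184; -0.1 0.1846; -0.11 0.1838; -0.12 0.1843; -0.13 0.1814; -0.14 0.175; -0.15 0.1693; -0.16 0.1634; -0.17 0.157; -0.18 0.1512; -0.19 0.1464; -0.2 0.1405; -0.21 0.1328; -0.22 0.1275; -0.23 0.1229; -0.24 0.1243; -0.25 0.1393; 
side shelf 2648 (array([641.7, -39. ]), 182.2, 163.1, 82.87) 0.18341495862637594 [[ 0.58320711 -0.11917802]
 [ 0.72633276  0.04934847]]
rails 164 (array([657.2, -37.4]), 162.3, 139.9, 83.53)
knob 227 [ 0.64370764 -0.22111416  0.21264258] [ 0.59003714 -0.25745015  0.19508558] [ 0.69681137 -0.15023244  0.22689063]
handle 208 (array([443.2, -72.4]), 19.7, 94.8, 73.51) [ 0.44387897 -0.07323624  0.07315704]
tail 144 (array([464.2,  15.8]), 23.0, 78.5, 77.0) [0.46688231 0.01825614 0.05559866]
walls 284 (array([443. , -75.3]), 183.5, 92.6, 74.26)
-0.09 0.1834; -0.1 0.1838; -0.11 0.1829; -0.12 0.183; -0.13 0.1799; -0.14 0.1743; -0.15 0.1677; -0.16 0.162; -0.17 0.1572; -0.18 0.1505; -0.19 0.1435; -0.2 0.1366; -0.21 0.1309; -0.22 0.1249; -0.23 0.1179; -0.24 0.1137; -0.25 0.1063;
```

```bash
cat >> fit.py <<'E'
a=np.radians(6.8); CX=np.array([-np.sin(a),-np.cos(a),0]); CY=np.array([np.cos(a),-np.sin(a),0])
F=np.array([.6465,-.129,.184])
def inch(P): D=P-F; return np.c_[D@CX,D@CY,D[:,2]]*1000
E
python3 - <<'E'
from fit import *
from scipy.optimize import least_squares
for c in ['top','side']:
    d=np.load(c+'d.npy')
    P=cloud(c,d); C=inch(P); C[:,2]+=184
    K=P[(abs(C[:,0]-112)<30)&(abs(C[:,1])<45)&(C[:,2]>200)&(C[:,2]<232)]
    r=least_squares(lambda p:np.linalg.norm(K-p,axis=1)-.013,[*K.mean(0)[:2],.21],loss='soft_l1',f_scale=.002).x
    print(c,len(K),r,inch(r[None])+[0,0,184])
    # rail / wall lateral positions
    for lo,hi,n in [(-170,-90,'rail back'),(-90,-10,'rail front')]:
        m=(C[:,0]>lo)&(C[:,0]<hi)&(C[:,2]>190)&(C[:,2]<200)&(abs(C[:,1])<85)
        y=C[m,1]; print(n,np.median(y[y>0]),np.median(y[y<0]),len(y))
    m=(abs(C[:,1])<80)&(C[:,2]>215)&(C[:,0]>-20)&(C[:,0]<40); y=C[m]; print('walls',len(y),np.median(y[y[:,1]>0,1]),np.median(y[y[:,1]<0,1]),np.percentile(y[:,0],[2,10]))
    fl=C[(abs(C[:,1])<40)&(C[:,0]>10)&(C[:,0]<60)]; e=fl[:,0]-(184-fl[:,2])/np.tan(.56); print('front x',np.median(e))
    m=(abs(C[:,1])<60)&(C[:,0]>20)&(C[:,0]<110)&(C[:,2]-(184-.627*C[:,0])>25)&(C[:,2]<195); q=C[m&(abs(C[:,1])<40)]; 
    if len(q)>5: print('flap pts',len(q),np.polyfit(q[:,0],q[:,1],1),q.min(0),q.max(0))
for n in ['knob tool']: print(totool(r), )
E
```

```text
top 114 [ 0.64334652 -0.24216913  0.21231545] [[112.74642522  10.2683789  212.31544894]]
rail back 67.14619289906193 -67.35118849614133 178
rail front 67.7053788776858 -67.21245783848943 166
walls 9 49.66723582010597 -49.73579864308042 [22.54971941 24.22152167]
front x -3.8548391867767364
flap pts 124 [-0.16083222 22.53085849] [ 41.5707733    2.96801978 145.19802689] [109.86984085  18.57188192 194.80823874]
side 148 [ 0.64289321 -0.24188473  0.21148135] [[112.51770382   9.78458607 211.48135444]]
rail back 67.69537955774598 -67.89206016665898 76
rail front 68.13215300532063 -67.393382959267 95
walls 2 50.98416504513056 -47.297104903744156 [28.47466724 28.84719879]
front x -6.12746824277961
flap pts 58 [-0.17570305 25.1664506 ] [ 49.96015462   3.64970443 150.04078929] [109.59177094  17.32154687 193.84427565]
[ 52.10641442 -27.74534757   3.8812657 ]
```

```bash
cat >> fit.py <<'E'
def W(x,y,z): return np.array([*(F+CX*x/1000+CY*y/1000)[:2],z/1000])
def go(yaw,*pts):
    s=observe(); R=np.array(s['tool_rot']); print('t',s['time'],'w',s['gripper_width'])
    cur=np.degrees(np.arctan2(R[1,1],R[0,1])); print('turn',round((cur-yaw+90)%180-90,1))
    for p in pts: print(np.round(p,3),'->',np.round(100*R.T@(p-s['eef_pos']),2))
E
python3 -c "
from fit import *
go(-96.8,W(117,-34,270),W(117,-34,213),W(117,8,213),W(117,8,290))"
```

```text
t 1.2 w 0.08529200043000923
turn 26.8
[ 0.599 -0.241  0.27 ] -> [ 48.   -29.32  -1.97]
[ 0.599 -0.241  0.213] -> [ 48.   -29.32   3.73]
[ 0.641 -0.246  0.213] -> [ 51.74 -27.43   3.73]
[ 0.641 -0.246  0.29 ] -> [ 51.74 -27.43  -3.97]
```

>>> send_rows --steps '[[[5,-3,-2],5,1],[[10,-6,-2],10,1],[[15,-9.2,-2],18,1],[[20,-12.2,-2],26.8,1],[[25,-15.3,-2],26.8,1],[[30,-18.3,-2],26.8,1],[[35,-21.4,-2],26.8,1],[[40,-24.4,-2],26.8,1],[[44,-26.9,-2],26.8,1],[[48,-29.3,-2],26.8,1],[[48,-29.3,-2],26.8,1],[[48,-29.3,1],26.8,1],[[48,-29.3,3.7],26.8,1],[[48,-29.3,3.7],26.8,1]]'

```text
time: 2.95
eef_pos: [0.5967, -0.2418, 0.2113]
tool_rot: [[0.993, -0.119, -0.005], [-0.119, -0.993, 0.001], [-0.005, -0.0, -1.0]]
wrist_force: [-0.7, 0.4, 0.1]
gripper_width: -0.0001
grip_force: 0.0
```

```bash
python3 -c "
from fit import *
s=observe();print(s['eef_pos'],inch(np.array([s['eef_pos']])),s['wrist_force'])
go(-96.8,W(117,-34,213),W(117,8,213),W(117,8,290))"
```

```text
[ 0.5966588  -0.24182458  0.21128905] [[117.93231701 -36.13171262  27.2890454 ]] [-0.70140361  0.40185962  0.08415366]
t 2.95 w -7.815220277731234e-05
turn -0.0
[ 0.599 -0.241  0.213] -> [ 0.21 -0.09 -0.17]
[ 0.641 -0.246  0.213] -> [ 4.41 -0.1  -0.19]
[ 0.641 -0.246  0.29 ] -> [ 4.37 -0.1  -7.89]
```

>>> send_rows --steps '[[[1,0,0],0,1],[[1.8,0,0],0,1],[[2.4,0,0],0,1],[[2.9,0,0],0,1],[[3.4,0,0],0,1],[[3.8,0,0],0,1],[[4.1,0,0],0,1],[[4.1,0,0],0,1]]'

```text
time: 3.95
eef_pos: [0.6384, -0.2461, 0.2128]
tool_rot: [[0.993, -0.118, -0.003], [-0.118, -0.993, 0.001], [-0.003, -0.0, -1.0]]
wrist_force: [-4.3, 0.5, 0.7]
gripper_width: -0.0
grip_force: 2.2
```

>>> send_rows --steps '[[[0.3,0,0],0,1],[[0.5,0,0],0,1],[[0.5,0,0],0,1]]'

```text
time: 4.32
eef_pos: [0.6387, -0.2463, 0.212]
tool_rot: [[0.993, -0.119, -0.013], [-0.119, -0.993, 0.003], [-0.013, -0.001, -1.0]]
wrist_force: [-12.4, 1.3, 4.0]
gripper_width: -0.0
grip_force: 6.0
```

>>> send_rows --steps '[[[-1,0,0],0,1],[[-1.5,0,-4],0,1],[[-1.5,0,-9],0,0],[[-5,-4,-9],0,-1],[[-10,-9,-9],3,-1],[[-15,-14,-9],6.7,-1],[[-15,-14,-9],6.7,-1]]'

```text
time: 5.2
eef_pos: [0.511, -0.0861, 0.3038]
tool_rot: [[0.974, -0.228, 0.002], [-0.228, -0.974, 0.002], [0.002, -0.002, -1.0]]
wrist_force: [0.1, 0.5, -0.5]
gripper_width: 0.0854
grip_force: 0.0
```

```bash
python3 - <<'E'
from fit import *
from scipy.optimize import least_squares
p,d=capture('top'); P=cloud('top',d); C=inch(P); C[:,2]+=184
K=P[(abs(C[:,0]-115)<30)&(abs(C[:,1])<45)&(C[:,2]>200)&(C[:,2]<232)]
r=least_squares(lambda p:np.linalg.norm(K-p,axis=1)-.013,[*K.mean(0)[:2],.21],loss='soft_l1',f_scale=.002).x
q=(inch(r[None])+[0,0,184])[0];print(q,'flap',-np.arcsin(q[1]/55))
pn=(abs(P[:,0]-.44)<.09)&(abs(P[:,1]+.06)<.14)
H=P[pn&(P[:,2]>.068)&(P[:,2]<.082)];print('handle',len(H),rect(H),H.mean(0))
go(-103.4,np.array([.4438,-.071,.16]),np.array([.4438,-.071,.066]))
E
```

```text
[119.2986023   29.70804319 208.77776083] flap -0.5706108696886766
handle 101 (array([429.2, -64.1]), 15.2, 60.2, 83.22) [ 0.42216523 -0.06427619  0.07496332]
t 5.25 w 0.08547889411122372
turn 0.3
[ 0.444 -0.071  0.16 ] -> [-6.9   0.11 14.38]
[ 0.444 -0.071  0.066] -> [-6.91  0.13 23.78]
```

The flap is at its stop, at about -0.54. Next I hover over the pan and check the choice with a close wrist view.

>>> send_rows --steps '[[[-4,0,5],0.3,-1],[[-6.9,0.1,10],0.3,-1],[[-6.9,0.1,13],0.3,-1],[[-6.9,0.1,13],0.3,-1]]'

```text
time: 5.75
eef_pos: [0.4456, -0.0759, 0.1721]
tool_rot: [[0.971, -0.239, -0.001], [-0.239, -0.971, -0.0], [-0.001, 0.001, -1.0]]
wrist_force: [0.4, -0.7, 0.2]
gripper_width: 0.0854
grip_force: 0.0
```

```bash
python3 - <<'E'
from fit import *
s=observe(); p,d=capture('wrist'); cv2.imwrite('pics/w1.png',p[...,::-1]); m=camera_model('wrist')
M=np.array(m['mount']); v,u=np.nonzero(d>0); z=d[v,u]
x=(u-m['cx'])/m['fx'];y=(v-m['cy'])/m['fy'];t=np.hypot(x,y)+1e-9; k=np.tan(np.minimum(t,1.4))/t
Pc=np.c_[x*k*z,y*k*z,z]; T=Pc@M[:3,:3].T+M[:3,3]; P=T@np.array(s['tool_rot']).T+s['eef_pos']
H=P[(P[:,2]>.070)&(P[:,2]<.08)&(abs(P[:,0]-.444)<.06)&(abs(P[:,1]+.07)<.03)]
print(s['eef_pos'],len(H),rect(H) if len(H) else 0, np.median(H,0))
go(-103.4,np.array([.4438,-.071,.066]))
E
```

```text
[ 0.44555481 -0.07590636  0.17206479] 2675 (array([443.5, -70. ]), 15.8, 93.3, 76.26) [ 0.44849049 -0.07144516  0.07583529]
t 5.8 w 0.08533578752574462
turn -0.4
[ 0.444 -0.071  0.066] -> [-0.43 -0.41 10.73]
```

View pics/w1.png

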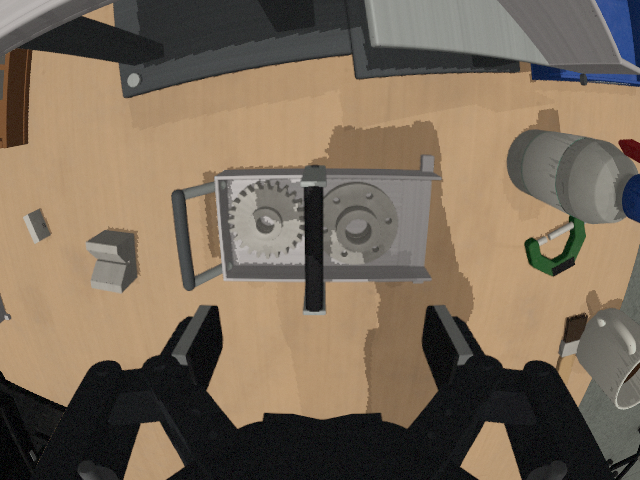

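The wrist view shows the larger loaded pan: gear at (268,220), flange at (357,225), black handle at (314,240) and tail bar at (183,240). I go down and grip the handle.

>>> send_rows --steps '[[[-0.3,-0.5,4],-0.2,-1],[[-0.3,-0.5,8],-0.2,-1],[[-0.3,-0.5,10.6],-0.2,-1],[[-0.3,-0.5,10.6],-0.2,-1],[[-0.3,-0.5,10.6],-0.2,0],[[-0.3,-0.5,10.6],-0.2,1],[[-0.3,-0.5,10.6],-0.2,1],[[-0.3,-0.5,10.6],-0.2,1],[[-0.3,-0.5,10.6],-0.2,1],[[-0.3,-0.5,10.6],-0.2,1]]'

```text
time: 7.05
eef_pos: [0.4434, -0.0695, 0.068]
tool_rot: [[0.972, -0.235, 0.001], [-0.235, -0.972, -0.0], [0.001, -0.0, -1.0]]
wrist_force: [-1.1, -0.3, 7.0]
gripper_width: 0.011
grip_force: 58.9
```

>>> send_rows --steps '[[[0,0,-0.7],0,1],[[0,0,-2],0,1],[[0,0,-4],0,1],[[0,0,-6.5],0,1],[[0,0,-9],0,1],[[0,0,-11.5],0,1],[[0,0,-14],0,1],[[0,0,-16.5],0,1],[[0,0,-19],0,1],[[0,0,-21.5],0,1],[[0,0,-22.6],0,1],[[0,0,-23],0,1],[[0,0,-23],0,1]]'

```text
time: 8.68
eef_pos: [0.4423, -0.0693, 0.2966]
tool_rot: [[0.972, -0.234, -0.002], [-0.234, -0.972, 0.0], [-0.002, 0.0, -1.0]]
wrist_force: [-0.3, -0.1, -6.8]
gripper_width: 0.011
grip_force: 59.0
```

```bash
python3 - <<'E'
from fit import *
s=observe(); print(s['eef_pos'],s['wrist_force'],s['moment'],s['gripper_width'])
go(-96.8,W(-107,0,300),W(-107,0,256))
E
```

```text
[ 0.44227944 -0.06932268  0.29664291] [-0.31696095 -0.09452822 -6.83909516] [ 0.07362354 -0.06684801 -0.06216419] 0.010986085140262024
t 8.675 w 0.010986085140262024
turn -6.8
[ 0.659 -0.023  0.3  ] -> [19.99 -9.61 -0.37]
[ 0.659 -0.023  0.256] -> [20.   -9.61  4.03]
```

>>> send_rows --steps '[[[0.6,-0.3,-0.4],0,1],[[2,-1,-0.4],-1,1],[[4,-1.9,-0.4],-2,1],[[6.4,-3,-0.4],-3,1],[[8.8,-4.2,-0.4],-4,1],[[11.2,-5.4,-0.4],-5,1],[[13.6,-6.5,-0.4],-6,1],[[16,-7.7,-0.4],-6.8,1],[[18,-8.6,-0.4],-6.8,1],[[19.4,-9.3,-0.4],-6.8,1],[[20,-9.6,-0.4],-6.8,1],[[20,-9.6,-0.4],-6.8,1],[[20,-9.6,-0.4],-6.8,1]]'

```text
time: 10.3
eef_pos: [0.659, -0.0234, 0.3011]
tool_rot: [[0.993, -0.118, -0.001], [-0.118, -0.993, -0.0], [-0.001, 0.0, -1.0]]
wrist_force: [0.1, -0.4, -7.3]
gripper_width: 0.0112
grip_force: 59.0
```

```bash
python3 - <<'E'
from fit import *
s=observe(); print(inch(np.array([s['eef_pos']]))); go(-96.8,W(-107,0,300),W(-107,0,254))
p,d=capture('wrist'); cv2.imwrite('pics/w2.png',p[...,::-1])
E
```

```text
[[-1.06331753e+02 -5.57476179e-02  1.17108303e+02]]
t 10.3 w 0.011183125066280187
turn 0.0
[ 0.659 -0.023  0.3  ] -> [ 0.01 -0.07  0.11]
[ 0.659 -0.023  0.254] -> [ 0.01 -0.07  4.71]
```

View pics/w2.png

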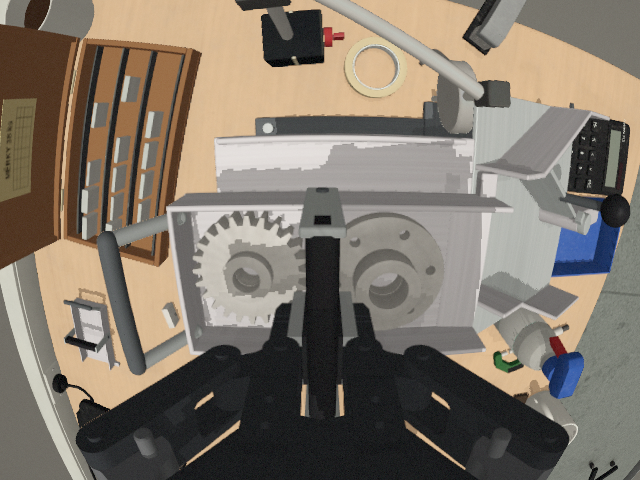

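The pan hangs level over the shelf with both parts in it: gear at (248,270), flange at (385,270). I lower it gently.

>>> send_rows --steps '[[[0,0,0.8],0,1],[[0,0,2],0,1],[[0,0,3.2],0,1],[[0,0,4],0,1],[[0,0,4.4],0,1],[[0,0,4.7],0,1],[[0,0,4.9],0,1],[[0,0,4.9],0,1]]'

```text
time: 11.35
eef_pos: [0.6602, -0.023, 0.2524]
tool_rot: [[0.993, -0.118, 0.0], [-0.118, -0.993, -0.0], [0.0, -0.0, -1.0]]
wrist_force: [-0.1, -0.2, -6.2]
gripper_width: 0.0109
grip_force: 59.0
```

>>> send_rows --steps '[[[0,0,0.15],0,1],[[0,0,0.3],0,1],[[0,0,0.3],0,1]]'

```text
time: 11.72
eef_pos: [0.6615, -0.0231, 0.2521]
tool_rot: [[0.993, -0.118, 0.004], [-0.118, -0.993, 0.0], [0.004, -0.001, -1.0]]
wrist_force: [-2.0, 0.7, 5.3]
gripper_width: 0.0109
grip_force: 60.8
```

>>> send_rows --steps '[[[0,0,0.1],0,0.5],[[0,0,0.1],0,-0.2],[[0,0,0.1],0,-1],[[0,0,0.1],0,-1],[[0,0,0.1],0,-1],[[0,0,-3],0,-1],[[0,0,-8],0,-1],[[0,0,-11],0,-1],[[0,0,-11],0,-1]]'

```text
time: 12.85
eef_pos: [0.6617, -0.0231, 0.3626]
tool_rot: [[0.993, -0.118, 0.007], [-0.118, -0.993, 0.0], [0.007, -0.001, -1.0]]
wrist_force: [0.6, -1.2, -0.1]
gripper_width: 0.0855
grip_force: 0.0
```

```bash
cat >> fit.py <<'E'
def wcloud():
    s=observe(); p,d=capture('wrist'); m=camera_model('wrist')
    M=np.array(m['mount']); v,u=np.nonzero(d>0); z=d[v,u]
    x=(u-m['cx'])/m['fx'];y=(v-m['cy'])/m['fy'];t=np.hypot(x,y)+1e-9; k=np.tan(np.minimum(t,1.4))/t
    T=np.c_[x*k*z,y*k*z,z]@M[:3,:3].T+M[:3,3]; return p,T@np.array(s['tool_rot']).T+s['eef_pos']
def crect(Q): return rect(Q/1000)
E
python3 - <<'E'
from fit import *
p,P=wcloud(); cv2.imwrite('pics/w3.png',p[...,::-1]); p,d=capture('top')
for n,P in [('w',P),('top',cloud('top',d))]:
    C=inch(P); b=(C[:,0]<30)&(C[:,0]>-260)
    H=C[b&(C[:,2]>70)&(C[:,2]<81)&(abs(C[:,1])<56)&(abs(C[:,0]+105)<25)]; print(n,'handle',len(H),crect(H) if len(H)>3 else 0)
    T=C[b&(C[:,2]>48)&(C[:,2]<65)&(abs(C[:,1])<45)&(C[:,0]<-180)];print('tail',len(T),(crect(T),T[:,2].max()) if len(T)>3 else 0)
    w=C[b&(C[:,2]>26)&(C[:,2]<36)&(abs(C[:,1])<65)&(C[:,0]<-5)];print('walls',len(w),(crect(w)) if len(w)>3 else 0)
E
```

```text
w handle 2450 (array([-106.9,    2.3]), 93.4, 15.7, 89.87)
tail 1501 ((array([-199.7,    3.2]), 76.8, 14.7, 89.81), np.float64(63.28704843882921))
walls 4051 (array([-101.5,    4.1]), 178.4, 90.2, 0.25)
top handle 0 0
tail 177 ((array([-199.6,    1.8]), 13.8, 75.6, 1.53), np.float64(64.39507628091643))
walls 81 (array([-98.9,   2.2]), 175.2, 85.6, 0.2)
```

View pics/w3.png

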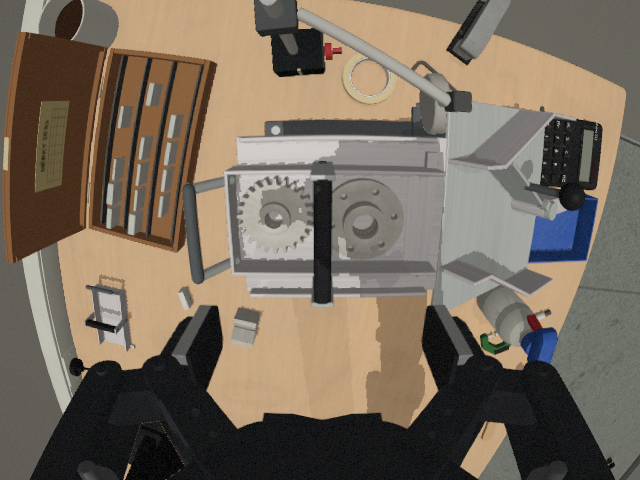

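Picture: the pan is square on the shelf with both parts in it (gear (272,215), flange (365,220)). The mouth is about 10 mm behind the front edge and the knob is over on the calculator side. Next is the tail bar at (193,233).

```bash
python3 - <<'E'
from fit import *
go(-96.8,W(-201,2.5,290),W(-201,2.5,241))
E
```

```text
t 12.95 w 0.08560338961904639
turn 0.0
[0.673 0.07  0.29 ] -> [ 0.22 -9.41  6.88]
[0.673 0.07  0.241] -> [ 0.22 -9.41 11.78]
```

>>> send_rows --steps '[[[0.1,-4,0],0,-0.2],[[0.3,-8,1],0,-0.2],[[0.3,-9.4,4],0,-0.2],[[0.3,-9.4,7.5],0,-0.2],[[0.3,-9.4,10],0,-0.2],[[0.3,-9.4,11.7],0,-0.2],[[0.3,-9.4,11.7],0,-0.2],[[0.3,-9.4,11.7],0,1],[[0.3,-9.4,11.7],0,1],[[0.3,-9.4,11.7],0,1],[[0.3,-9.4,11.7],0,1],[[0.3,-9.4,11.7],0,1]]'

```text
time: 14.45
eef_pos: [0.6749, 0.0702, 0.2437]
tool_rot: [[0.993, -0.118, 0.002], [-0.118, -0.993, 0.0], [0.002, -0.001, -1.0]]
wrist_force: [-1.0, 0.2, 5.4]
gripper_width: 0.0078
grip_force: 58.7
```

```bash
python3 - <<'E'
from fit import *
s=observe(); c=inch(np.array([s['eef_pos']]))[0]; print(c,s['gripper_width'])
R=np.array(s['tool_rot']); print(np.round(R,3))
r=np.hypot(190,55);a0=np.arctan2(55,190)
for f in np.arange(.05,.76,.05):
    dx=6*min(f/.3,1)+190-r*np.cos(a0+f); dz=r*np.sin(a0+f)-55
    print(round(f,2),np.round(-R.T@(0-(CX*dx+np.array([0,0,dz])))/10,2))
E
```

```text
[-201.13229243    4.59483771   59.74590212] 0.007763844313205318
[[ 0.993 -0.118  0.002]
 [-0.118 -0.993  0.   ]
 [ 0.002 -0.001 -1.   ]]
0.05 [ 0.    0.4  -0.94]
0.1 [ 0.    0.84 -1.87]
0.15 [ 0.01  1.33 -2.78]
0.2 [ 0.01  1.87 -3.67]
0.25 [ 0.01  2.45 -4.53]
0.3 [ 0.01  3.07 -5.37]
0.35 [ 0.01  3.63 -6.18]
0.4 [ 0.01  4.24 -6.97]
0.45 [ 0.01  4.88 -7.72]
0.5 [ 0.01  5.56 -8.44]
0.55 [ 0.02  6.27 -9.12]
0.6 [ 0.02  7.02 -9.77]
0.65 [  0.02   7.8  -10.38]
0.7 [  0.02   8.6  -10.95]
0.75 [  0.02   9.44 -11.48]
```

>>> send_rows --steps '[[[0,0.2,-0.45],0,1],[[0,0.4,-0.95],0,1],[[0,0.85,-1.85],0,1],[[0,1.35,-2.8],0,1],[[0,1.85,-3.65],0,1],[[0,2.45,-4.55],0,1],[[0,3.05,-5.35],0,1],[[0,3.65,-6.2],0,1],[[0,4.25,-6.95],0,1],[[0,4.25,-6.95],0,1]]'

```text
time: 15.7
eef_pos: [0.6695, 0.0267, 0.3128]
tool_rot: [[0.993, -0.119, 0.002], [-0.119, -0.993, -0.001], [0.002, 0.0, -1.0]]
wrist_force: [0.3, -0.2, -4.0]
gripper_width: 0.008
grip_force: 58.5
```

>>> send_rows --steps '[[[0,0.65,-0.75],0,1],[[0,1.3,-1.45],0,1],[[0,2.05,-2.15],0,1],[[0,2.8,-2.8],0,1],[[0,3.55,-3.4],0,1],[[0,4.35,-4],0,1],[[0,4.35,-4],0,1],[[0,4.35,-4],0,1],[[0,4.35,-4],0,1],[[0,4.35,-4],0,1],[[0,4.35,-4],0,1],[[0,4.35,-4],0,1]]'

```text
time: 17.2
eef_pos: [0.6643, -0.0146, 0.352]
tool_rot: [[0.993, -0.117, 0.001], [-0.117, -0.993, 0.001], [0.001, -0.001, -1.0]]
wrist_force: [0.3, 5.1, 1.7]
gripper_width: 0.0074
grip_force: 58.9
```

```bash
python3 - <<'E'
from fit import *
p,d=capture('side'); cv2.imwrite('pics/s4.png',cv2.resize(p[160:460,190:510,::-1],None,fx=2,fy=2))
E
```

```text
(no output)
```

View pics/s4.png

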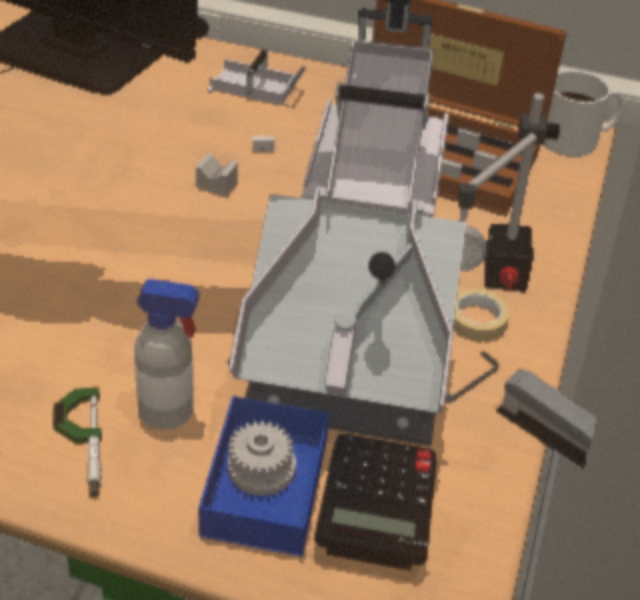

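The pan is empty and both parts are in the blue bin: the gear at crop (262,450) lies on the flange, clear of the chute. I lower the pan along the reverse arc.

>>> send_rows --steps '[[[0,-0.8,0.6],0,1],[[0,-1.6,1.2],0,1],[[0,-2.35,1.85],0,1],[[0,-3.05,2.5],0,1],[[0,-3.7,3.2],0,1],[[0,-4.35,4],0,1],[[0,-4.95,4.75],0,1],[[0,-5.55,5.6],0,1],[[0,-6.05,6.4],0,1],[[0,-6.55,7.3],0,1],[[0,-6.95,8.15],0,1],[[0,-7.35,9.1],0,1],[[0,-7.7,10],0,1],[[0,-7.9,10.5],0,1],[[0,-8.0,10.8],0,1],[[0,-8.0,10.9],0,1],[[0,-8.0,10.9],0,1]]'

```text
time: 19.38
eef_pos: [0.676, 0.0635, 0.248]
tool_rot: [[0.993, -0.119, 0.007], [-0.119, -0.993, 0.0], [0.007, -0.001, -1.0]]
wrist_force: [-4.1, -1.8, 17.9]
gripper_width: 0.0073
grip_force: 60.5
```

>>> send_rows --steps '[[[0,0,-0.3],0,1],[[0,0,-0.3],0,0],[[0,0,-0.3],0,-0.2],[[0,0,-0.3],0,-0.2],[[0,0,-3],0,-0.2],[[0,0,-8],0,-0.2],[[0,8,-10],0,-0.2],[[0,9,-11],0,-1],[[0,9,-11],0,-1]]'

```text
time: 20.5
eef_pos: [0.6629, -0.0297, 0.354]
tool_rot: [[0.992, -0.124, 0.002], [-0.124, -0.992, -0.002], [0.002, 0.002, -1.0]]
wrist_force: [0.4, 0.5, -0.2]
gripper_width: 0.0841
grip_force: 0.0
```

```bash
python3 - <<'E'
from fit import *
p,P=wcloud(); cv2.imwrite('pics/w5.png',p[...,::-1]); p,d=capture('top')
for n,P in [('w',P),('top',cloud('top',d))]:
    C=inch(P); b=(C[:,0]<30)&(C[:,0]>-260)
    H=C[b&(C[:,2]>68)&(C[:,2]<84)&(abs(C[:,1])<56)&(abs(C[:,0]+100)<30)]; print(n,'handle',len(H),(crect(H),np.median(H[:,2])) if len(H)>3 else 0)
    T=C[b&(C[:,2]>48)&(C[:,2]<70)&(abs(C[:,1])<45)&(C[:,0]<-175)];print('tail',len(T),(crect(T),np.percentile(T[:,2],97)) if len(T)>3 else 0)
    f=C[(C[:,2]>-3)&(C[:,2]<14)&(abs(C[:,1])<36)&(C[:,0]<-16)&(C[:,0]>-165)]
    if len(f)>50: A=np.c_[f[:,:2],np.ones(len(f))]; print('floor fit',len(f),np.linalg.lstsq(A,f[:,2],rcond=None)[0])
for o in ['spur_gear','flange']: print(o,[(round(r['score'],2),np.round(r['xyz'],3)) for r in recognise(o,'top')][:2])
E
```

```text
w handle 2622 ((array([-99.7,   3.7]), 93.2, 16.5, 89.89), np.float64(75.86302980959256))
tail 1563 ((array([-192.8,    3.8]), 77.6, 14.6, 89.76), np.float64(61.93578775982578))
floor fit 13345 [ 3.22671108e-03 -1.93351425e-03  4.58440567e+00]
top handle 0 0
tail 176 ((array([-193. ,    2.9]), 13.4, 75.0, 1.66), np.float64(63.83129116455432))
floor fit 234 [ 0.01446795 -0.00947076  5.56409011]
spur_gear [(0.98, array([ 0.556, -0.338,  0.039]))]
flange [(0.57, array([ 0.557, -0.311,  0.012]))]
```

View pics/w5.png

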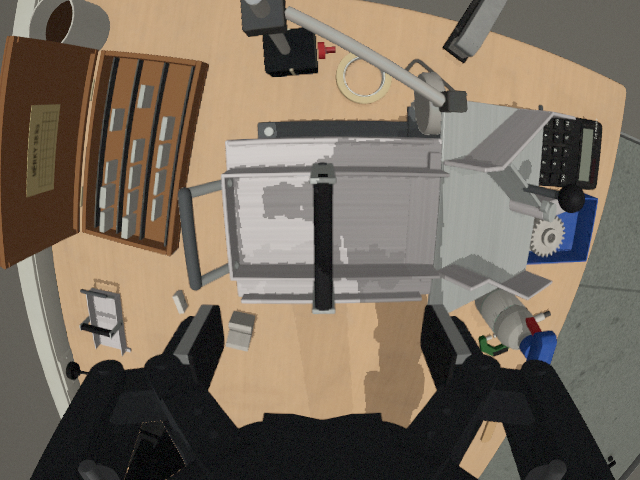

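The pan is empty, flat (tilt about 0.003 rad) and square, with its mouth about 5 mm behind the edge. The knob at (571,198) is still over, and the gear at (547,237) is in the bin.

```bash
python3 -c "
from plant import hand_in; print(hand_in())"
```

```text
the job is handed in; nothing more can be done
None
```

The job is handed in: by the last camera check the gear and flange lie in the blue bin, the flap is against its stop, and the empty pan is released flat and square at the slide; the hand-in returned no verdict.

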